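Tip the standing modules over, components up

ROBOT

A 6-joint arm with a two-finger parallel gripper is mounted at the origin on a cart in front of the work surface, level with it; the furniture and walls round the work are solid. World frame = base frame: x ahead of the robot, y to its left, z up, the work surface at z = 0. Lengths are in m, angles in rad, forces in N, time in s.
With the tool pointing down it reaches from about 0.35 to 0.775 m from the base axis. Payload 5.5 kg.
Tool frame: the origin (TCP) lies at the very end of the fingers, on their centre line; the grasp point (between the pads) lies 19 mm behind it; x points along the fingers, y is the direction in which the jaws open and shut, and the axes are right-handed (so a half turn about x gives the same grasp; the last joint's range is limited). The gripper opens to 85 mm and grips with 20 to 120 N. Pads are 22 mm wide; open, the fingers measure 114 mm over their backs; the gripper's body (76 mm by 85 mm) begins 54 mm behind the grasp point. The pads swing forward as they close: fully open they stand 13 mm farther back than shut.
Start: joints at [0.985, 0.313, 0.046, 1.304, 0, 1.431], TCP at [0.248, 0.519, 0.231] pointing down, gripper open.
Joint ranges: [-2.76, 2.76], [-0.86, 1.69], [-1.03, 1.26], [-2.2, 2.34], [-1.47, 1.5], [-3.14, 3.14]. Speed limits (rad/s): [2.57, 2.57, 3.14, 3.14, 3.14, 3.14].

INTERFACE

Orientations are given as a unit quaternion [w, x, y, z].
In Python, from workcell import env gives the robot as it stands.
- The arm moves only by the tool drive_tool, never from a script. Its argument "plan" is a list that holds one entry, the list of rows, each a list of 7 numbers: the shift along the tool's x, y, z in cm, then the turn, a rotation vector about the tool's x, y, z in degrees, then the opening, from 0 (shut) to 1 (fully open). In form: [[[tx, ty, tz, wx, wy, wz, fingers], ...]]. A call has exactly 5 rows; each row shifts and turns the commanded pose from where the row before left it, along the tool's axes as they then stand; what a row does not reach is not made up. A row lasts 1/12 s, in which the tool goes at most 41.7 mm and 7.16 degrees, less where a joint would pass 70% of its speed; a pose out of reach is approached as far as the arm can. A call with a gripper value outside its range is refused whole. The fingers move at their own pace and stop on an object; "squeeze" is the grip in N (left out, the last holds). Time passes only in rows, so rows that do not move let the fingers close, or fill a call up. It gives the time, the measured TCP pose, the force and the opening at its end, in the units of the state.
- env.get_state(): the state, without advancing time (a new reading comes with each control period).
- env.read_camera(name): name is "scene" or "top" or "wrist"; returns the picture (400x640x3 uint8, red, green, blue); there is no depth.
- env.camera_model(name): a dict with "camera_matrix" (3x3 intrinsics, pixels), "camera_from_world" (4x4, takes a point from world to camera coordinates); the wrist camera has in their place "T_tool_cam" (4x4, takes a point from camera to tool coordinates, whose origin is the TCP and whose axes are the tool frame's). Camera axes: x right, y down, z forward; pixel columns grow to the right and rows downward; lengths in m; the calibration is good to about 2 mm. A picture is of the moment at which its call begins: read the wrist's pose just before it. camera_model takes no time and is no camera call.
- env.hand_in(): hands the job in, once; it reports no verdict.
The state is a dict: "clock": time; "joint_pos": joint angles; "qvel": joint speeds; "tau": joint torques, N m; "tcp_pos": TCP position; "orientation": TCP orientation; "wrist_force": force on the tool from outside, world axes, zero at the start; "ft_torque": the same for the moment, N m; "finger_gap": finger opening in m.
Only numpy, scipy, OpenCV 4.12 (cv2) and the standard library are available. Lean on these libraries where they do the work, as an engineer would, in place of code of your own. Each camera call takes 0.05 s, during which the arm holds its last target.

TASK

Two stick modules and one bare carrier frame stand on edge in three low grey metal stands. Push each of the two modules over with the fingertips, without picking it up, so that it comes to lie flat on its own stand with its component side up. Leave the bare frame standing and do not disturb the gauge block, the loupe or the USB stick beside the stands.

Things in the scene. Friction and masses are not known exactly. Their poses are not given: they have to be found in the camera images.
- module_a: beige circuit carrier, 42 x 68 x 6 mm along its x, y, z, 25-45 g; on one broad side (component side) a round black stick mount and a metal block, up to 4 mm proud. Origin: centre of the bare broad side; +z points out of the component side. It starts loose on a long edge in the groove of stand_a, +x down, top edge 48 mm above the bench. Pushed level near the top it falls away from the push, pushed side up
- module_b: beige circuit carrier, 42 x 68 x 6 mm along its x, y, z, 25-45 g; on one broad side (component side) a round black stick mount and a metal block, up to 4 mm proud. Origin: centre of the bare broad side; +z points out of the component side. It starts loose on a long edge in the groove of stand_b, +x down, top edge 48 mm above the bench. Pushed level near the top it falls away from the push, pushed side up
- frame: bare carrier frame: a flat beige plate with two window openings and no components, 48 x 72 x 8 mm along its x, y, z, about 30 g, standing loose on a long edge in the groove of stand_c (top edge 54 mm above the bench). Origin: centre of one broad side, z out of the other. It must stay standing
- stand_a: fixed low grey metal stand, 108 x 84 mm (x, y), both halves alike. Origin: centre of its underside, 2 mm above the bench; z up. A groove 8 mm wide, 3 mm deep runs along y through its middle (groove floor 4 mm, top face 7 mm above the origin); 4 mm lips stand at both x ends. module_a stands in it, component side towards the stand's +x
- stand_b: fixed low grey metal stand, 108 x 84 mm (x, y), both halves alike. Origin: centre of its underside, 2 mm above the bench; z up. A groove 8 mm wide, 3 mm deep runs along y through its middle (groove floor 4 mm, top face 7 mm above the origin); 4 mm lips stand at both x ends. module_b stands in it, component side towards the stand's +x
- stand_c: fixed low grey metal stand, 108 x 84 mm (x, y), both halves alike. Origin: centre of its underside, 2 mm above the bench; z up. A groove 10 mm wide, 3 mm deep runs along y through its middle (groove floor 4 mm, top face 7 mm above the origin); 4 mm lips stand at both x ends. The bare frame stands in it
- gauge_block: steel gauge block, 12 x 30 x 35 mm, standing on end on the bench beyond the left end of the row; leave alone. Origin: centre of its underside
- loupe_2: black eye loupe, 36 mm wide and 36 mm high, on the bench on the far side of the stands; leave alone. Origin: centre of its underside
- dongle_2: small blue USB stick, 18 x 48 x 12 mm, lying on the bench on the far side of the stands; leave alone. Origin: centre of its underside

How it is judged:
At the end, for the whole second after the job is handed in: Both modules lie flat (within 0.12 rad), at rest, component side up on top of their own stands, middle 10 to 36 mm from the groove line on the side their bare face looked to, and within 15 mm of centre along the groove. The bare frame stands upright within 10 mm of its place (angle between each of module_a, module_b's own z axis and vertical below 0.12 rad and x of module_a in the frame of stand_a between -0.036 and -0.01 m and y of module_a in the frame of stand_a between -0.015 and 0.015 m and z of module_a in the frame of stand_a between 0.003 and 0.011 m and linear speed of each of module_a, module_b below 0.02 m/s and x of module_b in the frame of stand_b between -0.036 and -0.01 m and y of module_b in the frame of stand_b between -0.015 and 0.015 m and z of module_b in the frame of stand_b between 0.003 and 0.011 m and distance of frame from where it was at the start of the episode below 0.01 m and angle between frame's own x axis and vertical above 2.95 rad); the robot touches nothing.
It fails at once if a module or the frame is lifted off its stand (its middle more than 15 mm above its starting height) (height (world z) of any of module_a, module_b above 0.042 m or height (world z) of frame above 0.045 m).
It fails at once if the bare frame is tipped over or shoved out of place (distance of frame from where it was at the start of the episode above 0.015 m or angle between frame's own x axis and vertical below 2.7 rad).
It fails at once if the gauge block, the loupe or the USB stick is knocked over or moved more than 15 mm ((distance of gauge_block from where it was at the start of the episode above 0.015 m or angle between gauge_block's own z axis and vertical above 0.35 rad) or (distance of loupe_2 from where it was at the start of the episode above 0.015 m or angle between loupe_2's own z axis and vertical above 0.35 rad) or (distance of dongle_2 from where it was at the start of the episode above 0.015 m or angle between dongle_2's own z axis and vertical above 0.35 rad)).
It also fails if it takes over 45 s, if anything falls off the work surface, if the arm or the gripper's body presses on something with over 40 N, if the wrist force passes 120 N, or if a joint passes its speed limit or range.

## Working session

There is one attempt and no reset: what is moved stays moved. The work goes in short steps, Python scripts to look and compute and a tool call to move; the robot and the scene stay as the last step left them, time stands still between calls to the robot, and variables do not carry over. Pictures are saved under pics/ and viewed, and the job is handed in when it is done.

Besides the shell and the picture viewer there is one more tool, called after "Request:" as name(argument=value, ...) on one line, values as JSON. drive_tool: Moves the arm, as the interface text tells. Its arguments: {"type":"object","properties":{"plan":{"type":"array","items":{"type":"array","items":{"type":"array","items":{"type":"number"}}}},"squeeze":{"type":"number"}},"required":["plan"]}

```bash
ls; mkdir -p pics
python3 - <<'E'
from workcell import env
import cv2,numpy as np
s=env.get_state();print(s)
for n in ("scene","top"):
    im=env.read_camera(n);cv2.imwrite(f"pics/{n}0.png",im[:,:,::-1])
    print(env.camera_model(n))
print(env.camera_model("wrist"))
E
```

```text
pics
{'clock': 0.0, 'joint_pos': array([9.85433127e-01, 3.13980007e-01, 4.49845920e-02, 1.30359590e+00,
       5.29660589e-06, 1.43119944e+00]), 'qvel': array([-0.00125751,  0.00084913, -0.00198988, -0.00041328, -0.00025156,
        0.00033868]), 'tau': array([ 1.39495507e-03, -4.80631757e+01,  2.98531348e+01,  1.96523534e-02,
       -6.19663433e-05,  8.21522349e-06]), 'tcp_pos': array([0.24763412, 0.51838254, 0.23042277]), 'orientation': array([ 0.68938887,  0.15570778,  0.68984244, -0.15689323]), 'wrist_force': array([-0.72643426,  0.51397017, -0.1092903 ]), 'ft_torque': array([ 0.02337136,  0.01395419, -0.02261542]), 'finger_gap': 0.0853307456158948}
{'camera_matrix': array([[519.12509541,   0.        , 308.78862457],
       [  0.        , 519.12509541, 195.43983192],
       [  0.        ,   0.        ,   1.        ]]), 'camera_from_world': array([[-0.57368912, -0.81872124, -0.02400673,  0.54661374],
       [-0.30352702,  0.23972568, -0.92217295,  0.16052584],
       [ 0.76075761, -0.5217539 , -0.38603203,  0.74297566],
       [ 0.        ,  0.        ,  0.        ,  1.        ]])
[... 270 characters left out ...]
784613, -0.02705798, -0.15306173,  0.57449331],
       [ 0.15297248,  0.00535059, -0.98821596,  0.90895574],
       [ 0.        ,  0.        ,  0.        ,  1.        ]])}
{'camera_matrix': array([[326.79607796,   0.        , 322.50592434],
       [  0.        , 326.79607796, 196.9607867 ],
       [  0.        ,   0.        ,   1.        ]]), 'T_tool_cam': array([[-4.38981539e-05, -2.78280342e-01,  9.60499896e-01,
        -1.43395206e-01],
       [ 9.99999815e-01, -5.94364098e-04, -1.26498399e-04,
        -1.31404248e-03],
       [ 6.06088672e-04,  9.60499713e-01,  2.78280316e-01,
        -7.05545420e-02],
       [ 0.00000000e+00,  0.00000000e+00,  0.00000000e+00,
         1.00000000e+00]])}
```

View pics/top0.png

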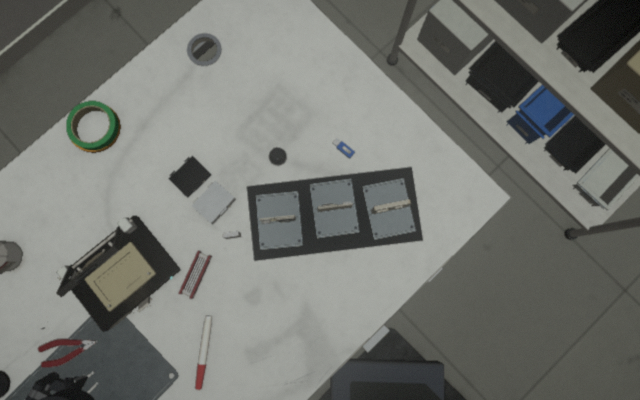

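View pics/scene0.png

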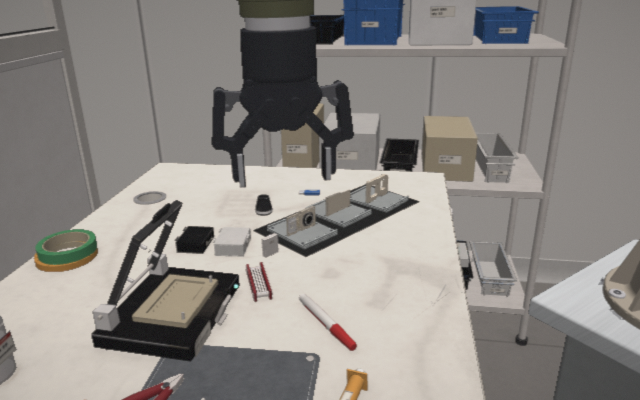

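Run:
```python
import cv2
a=cv2.imread("pics/top0.png")[130:270,210:440];cv2.imwrite("pics/top0c.png",cv2.resize(a,None,fx=3.4,fy=3.4,interpolation=cv2.INTER_CUBIC))
a=cv2.imread("pics/scene0.png")[165:265,230:430];cv2.imwrite("pics/scene0c.png",cv2.resize(a,None,fx=4,fy=4,interpolation=cv2.INTER_CUBIC))
```

```text
(no output)
```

View pics/top0c.png

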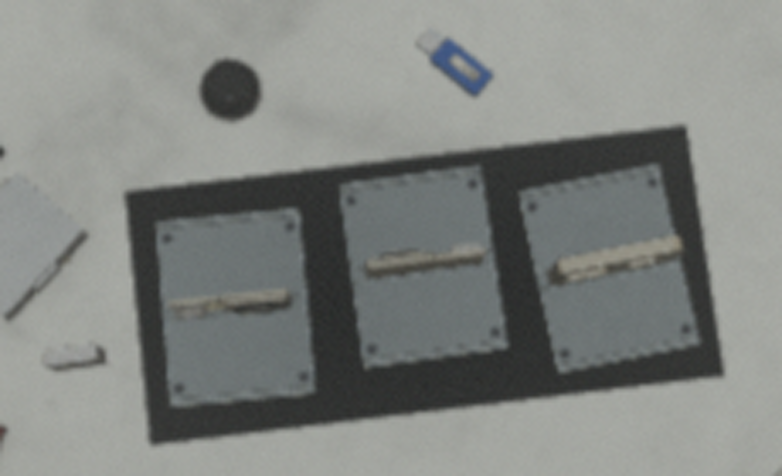

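View pics/scene0c.png

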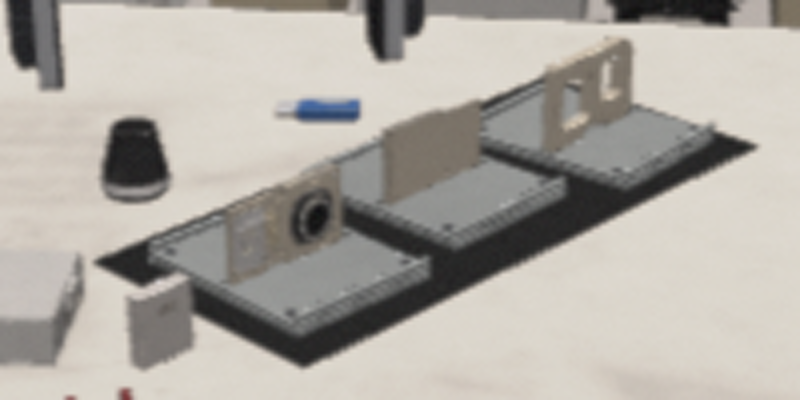

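```bash
cat > h.py <<'E'
from workcell import env
import numpy as np,cv2
def ray(name,u,v,z):
    m=env.camera_model(name);K=m["camera_matrix"];T=m["camera_from_world"]
    R=T[:3,:3];c=-R.T@T[:3,3];d=R.T@np.linalg.inv(K)@np.array([u,v,1.])
    return c+d*(z-c[2])/d[2]
def proj(name,P):
    m=env.camera_model(name);q=(m["camera_from_world"]@np.append(P,1))[:3];p=m["camera_matrix"]@q;return p[:2]/p[2]
E
python3 - <<'E'
from h import *
C={'L':[(155,220),(300,208),(315,392),(170,407)],'M':[(340,183),(482,165),(508,348),(365,368)],'R':[(520,190),(660,165),(700,345),(560,372)]}
tops={'L':[(168,306),(290,296)],'M':[(366,270),(484,255)],'R':[(555,275),(682,245)]}
for k in C:
    P=np.array([ray("top",210+u/3.4,130+v/3.4,.012)[:2] for u,v in C[k]])
    c=P.mean(0); fx=(P[0]+P[1]-P[2]-P[3])/2; fy=(P[0]+P[3]-P[1]-P[2])/2
    print(k,c.round(4),'len',np.linalg.norm(fx).round(4),np.linalg.norm(fy).round(4),'yaw',np.degrees(np.arctan2(fx[1],fx[0])).round(1),np.degrees(np.arctan2(-fy[0],fy[1])).round(1))
    T=np.array([ray("top",210+u/3.4,130+v/3.4,.048)[:2] for u,v in tops[k]]);print('  top edge',T.round(4),T.mean(0).round(4),np.linalg.norm(T[0]-T[1]).round(4))
for n,u,v,z in (('gauge',73,352,.035),('loupe',230,88,.036),('dongle',460,65,.012)):
    print(n,ray("top",210+u/3.4,130+v/3.4,z).round(3))
E
```

```text
L [0.5334 0.309 ] len 0.1082 0.084 yaw 6.8 6.9
  top edge [[0.5282 0.3433]
 [0.5357 0.2757]] [0.5319 0.3095] 0.0681
M [0.5601 0.2005] len 0.1086 0.0834 yaw 9.1 9.2
  top edge [[0.5514 0.2338]
 [0.5617 0.1681]] [0.5566 0.2009] 0.0665
R [0.5619 0.0927] len 0.1079 0.0828 yaw 12.7 12.1
  top edge [[0.5515 0.1284]
 [0.5704 0.0576]] [0.5609 0.093 ] 0.0733
gauge [0.502 0.397 0.035]
loupe [0.656 0.315 0.036]
dongle [0.68  0.182 0.012]
```

```bash
cat >> h.py <<'E'
from scipy.spatial.transform import Rotation as Ro
def tgt(pos,yaw):
    # tool x down, tool y along groove (-fy), yaw = heading of push axis fx (deg)
    s=env.get_state();q=s["orientation"];R=Ro.from_quat([q[1],q[2],q[3],q[0]])
    a=np.radians(yaw);fx=np.array([np.cos(a),np.sin(a),0]);x=np.array([0,0,-1.])
    best=None
    for sg in (1,-1):
        z=sg*fx;y=np.cross(z,x);G=Ro.from_matrix(np.c_[x,y,z]);r=(R.inv()*G).as_rotvec()
        if best is None or np.linalg.norm(r)<np.linalg.norm(best): best=r
    d=R.inv().apply(np.array(pos)-s["tcp_pos"])
    print("t",s["clock"].round(2) if hasattr(s["clock"],'round') else s["clock"],"tcp",s["tcp_pos"].round(4),"shift cm",(d*100).round(2),"turn deg",np.degrees(best).round(1),"q6",s["joint_pos"][5].round(2),"gap",s["finger_gap"],"F",s["wrist_force"].round(1))
    print("tool axes (cols)",R.as_matrix().round(3).tolist())
def stand(c,yaw,dx,dy,z):
    a=np.radians(yaw);return [c[0]+dx*np.cos(a)-dy*np.sin(a),c[1]+dx*np.sin(a)+dy*np.cos(a),z]
L=((.5334,.309),6.85);M=((.5601,.2005),9.15)
E
python3 -c "
from h import *
tgt(stand(*L,-.05,0,.12),L[1])"
```

```text
t 0.1 tcp [0.2477 0.5184 0.2305] shift cm [11.06 -9.24 30.59] turn deg [-32.4  -0.    0.1] q6 1.43 gap 0.08531800424590873 F [0.5 0.  0.2]
tool axes (cols) [[-0.001, 0.431, 0.902], [-0.001, 0.902, -0.431], [-1.0, -0.002, -0.0]]
```

Request:
drive_tool(plan=[[[0, 0, 0, -6.5, 0, 0, 0], [0, 0, 0, -6.5, 0, 0, 0], [0, 0, 0, -6.5, 0, 0, 0], [0, 0, 0, -6.5, 0, 0, 0], [0, 0, 0, -6.4, 0, 0, 0]]])

```text
clock: 0.52
tcp_pos: [0.2478, 0.5185, 0.2307]
orientation: [0.705, -0.045, 0.706, 0.044]
wrist_force: [0.3, -0.1, -0.4]
finger_gap: 0.0255
```

```bash
python3 -c "
from h import *
tgt(stand(*L,-.05,0,.12),L[1])"
```

```text
t 0.5167 tcp [0.2478 0.5185 0.2307] shift cm [ 11.08 -24.32  20.73] turn deg [ 0.3 -0.   0. ] q6 0.86 gap 0.025529651624111232 F [ 0.3 -0.1 -0.4]
tool axes (cols) [[-0.001, -0.125, 0.992], [-0.001, 0.992, 0.125], [-1.0, -0.001, -0.001]]
```

Request:
drive_tool(plan=[[[0, -2.4, 2.1, 0, 0, 0, 0], [0, -2.4, 2.1, 0, 0, 0, 0], [0, -2.4, 2.1, 0, 0, 0, 0], [0, -2.4, 2.1, 0, 0, 0, 0], [0, -2.4, 2.1, 0, 0, 0, 0]]])

```text
clock: 0.93
tcp_pos: [0.3671, 0.411, 0.2309]
orientation: [0.706, -0.043, 0.706, 0.042]
wrist_force: [1.0, -0.3, -0.7]
finger_gap: -0.0003
```

Request:
drive_tool(plan=[[[0, -2.4, 2.0, 0, 0, 0, 0], [0, -2.4, 2.0, 0, 0, 0, 0], [0, -2.4, 2.0, 0, 0, 0, 0], [0, -2.4, 2.0, 0, 0, 0, 0], [0, -2.4, 2.0, 0, 0, 0, 0]]])

```text
clock: 1.35
tcp_pos: [0.4808, 0.3037, 0.2309]
orientation: [0.706, -0.042, 0.706, 0.042]
wrist_force: [0.3, 0.3, 0.4]
finger_gap: 0.0001
```

```bash
python3 -c "
from h import *
tgt(stand(*L,-.05,0,.04),L[1])
cv2.imwrite('pics/w1.png',env.read_camera('wrist')[:,:,::-1])"
```

```text
t 1.35 tcp [0.4808 0.3037 0.2309] shift cm [19.09 -0.09  0.3 ] turn deg [ 0. -0.  0.] q6 0.3 gap 8.244169055147443e-05 F [0.3 0.3 0.4]
tool axes (cols) [[-0.001, -0.119, 0.993], [-0.0, 0.993, 0.119], [-1.0, -0.0, -0.001]]
```

View pics/w1.png

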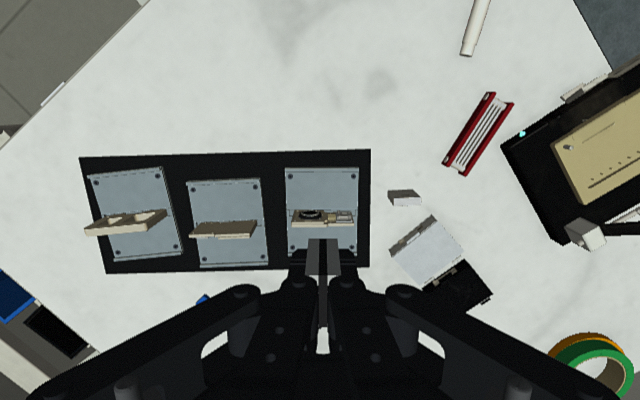

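Request:
drive_tool(plan=[[[3.8, 0, 0, 0, 0, 0, 0], [3.8, 0, 0, 0, 0, 0, 0], [3.8, 0, 0, 0, 0, 0, 0], [3.8, 0, 0, 0, 0, 0, 0], [3.8, 0, 0.1, 0, 0, 0, 0]]])

```text
clock: 1.82
tcp_pos: [0.4805, 0.305, 0.0395]
orientation: [0.706, -0.042, 0.706, 0.042]
wrist_force: [0.3, 0.4, 0.4]
finger_gap: -0.0001
```

```bash
python3 -c "
from h import *
tgt(stand(*L,-.02,0,.04),L[1])
cv2.imwrite('pics/w2.png',env.read_camera('wrist')[:,:,::-1])
a=env.read_camera('scene')[140:290,200:400,::-1]
cv2.imwrite('pics/s2.png',cv2.resize(a,None,fx=4,fy=4,interpolation=cv2.INTER_CUBIC))"
```

```text
t 1.8167 tcp [0.4805 0.305  0.0395] shift cm [-0.05 -0.23  3.3 ] turn deg [-0. -0. -0.] q6 0.3 gap -9.772079586637196e-05 F [0.3 0.4 0.4]
tool axes (cols) [[-0.0, -0.119, 0.993], [0.0, 0.993, 0.119], [-1.0, 0.0, -0.0]]
```

View pics/w2.png

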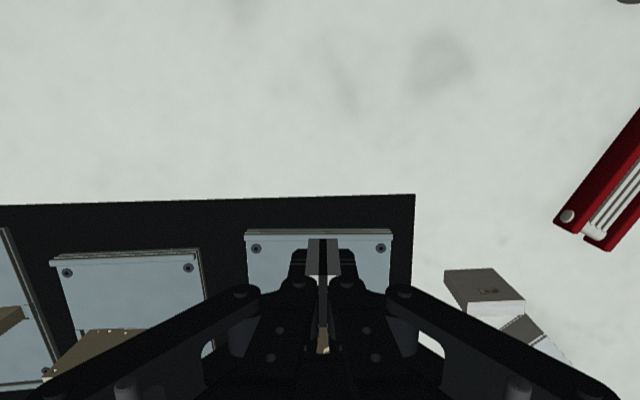

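View pics/s2.png

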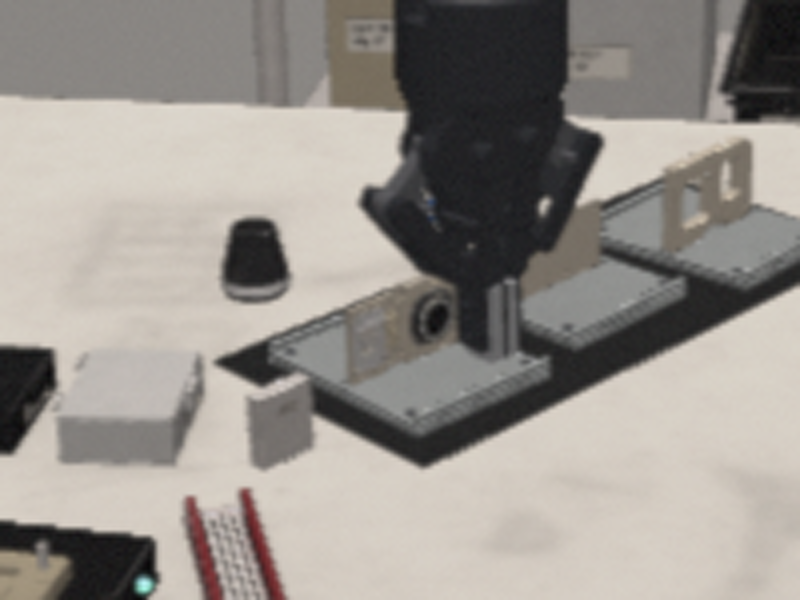

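Request:
drive_tool(plan=[[[0, -0.1, 0.6, 0, 0, 0, 0], [0, -0.1, 0.6, 0, 0, 0, 0], [0.1, 0, 0.6, 0, 0, 0, 0], [0, 0, 0.6, 0, 0, 0, 0], [0, 0, 0.5, 0, 0, 0, 0]]])

```text
clock: 2.33
tcp_pos: [0.5126, 0.3074, 0.0424]
orientation: [0.707, -0.042, 0.704, 0.043]
wrist_force: [0.2, -0.1, -0.4]
finger_gap: 0.0005
```

Request:
drive_tool(plan=[[[0, 0, 0.2, 0, 0, 0, 0], [0, 0, 0.2, 0, 0, 0, 0], [0, 0, 0.2, 0, 0, 0, 0], [0, 0, 0.2, 0, 0, 0, 0], [0, 0, 0.2, 0, 0, 0, 0]]])

```text
clock: 2.75
tcp_pos: [0.52, 0.3078, 0.0403]
orientation: [0.706, -0.042, 0.706, 0.042]
wrist_force: [0.0, 0.6, -0.1]
finger_gap: 0.0003
```

```bash
python3 -c "
from h import *
tgt(stand(*L,-.0,0,.04),L[1])
a=env.read_camera('scene')[140:290,200:400,::-1]
cv2.imwrite('pics/s3.png',cv2.resize(a,None,fx=4,fy=4,interpolation=cv2.INTER_CUBIC))"
```

```text
t 2.75 tcp [0.52   0.3078 0.0403] shift cm [ 0.03 -0.04  1.34] turn deg [ 0. -0.  0.] q6 0.28 gap 0.0003055661025090931 F [ 0.   0.6 -0.1]
tool axes (cols) [[-0.0, -0.12, 0.993], [-0.0, 0.993, 0.12], [-1.0, -0.0, -0.0]]
```

View pics/s3.png

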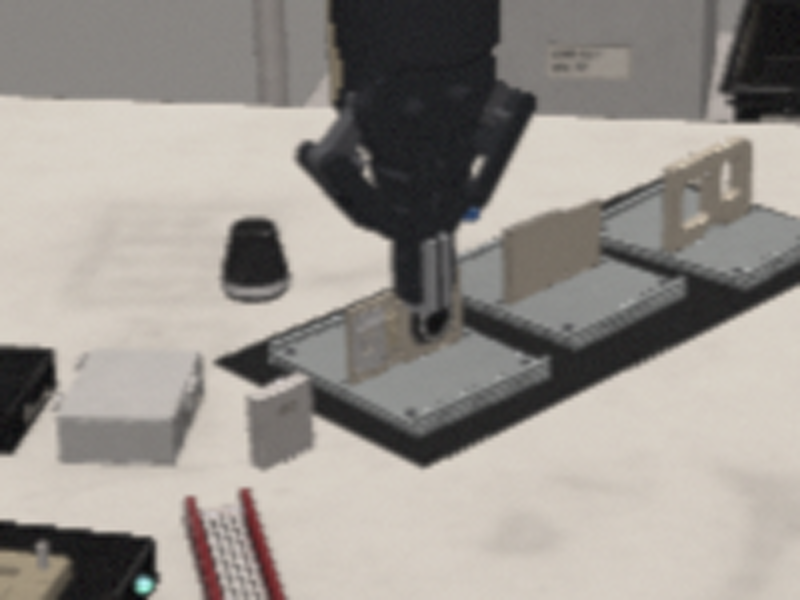

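Request:
drive_tool(plan=[[[0.1, 0, 0.2, 0, 0, 0, 0], [0, 0, 0.2, 0, 0, 0, 0], [0, 0, 0.2, 0, 0, 0, 0], [0, 0, 0.2, 0, 0, 0, 0], [0, 0, 0.2, 0, 0, 0, 0]]])

```text
clock: 3.22
tcp_pos: [0.5307, 0.3092, 0.0397]
orientation: [0.706, -0.042, 0.705, 0.042]
wrist_force: [-0.5, -0.4, 3.1]
finger_gap: -0.0002
```

```bash
python3 -c "
from h import *
tgt(stand(*L,-.0,0,.04),L[1])
a=env.read_camera('scene')[140:290,200:400,::-1]
cv2.imwrite('pics/s4.png',cv2.resize(a,None,fx=4,fy=4,interpolation=cv2.INTER_CUBIC))"
```

```text
t 3.2167 tcp [0.5307 0.3092 0.0397] shift cm [-0.03 -0.05  0.27] turn deg [ 0.   0.1 -0. ] q6 0.28 gap -0.00018689809491515623 F [-0.5 -0.4  3.1]
tool axes (cols) [[0.001, -0.119, 0.993], [0.0, 0.993, 0.119], [-1.0, 0.0, 0.001]]
```

View pics/s4.png

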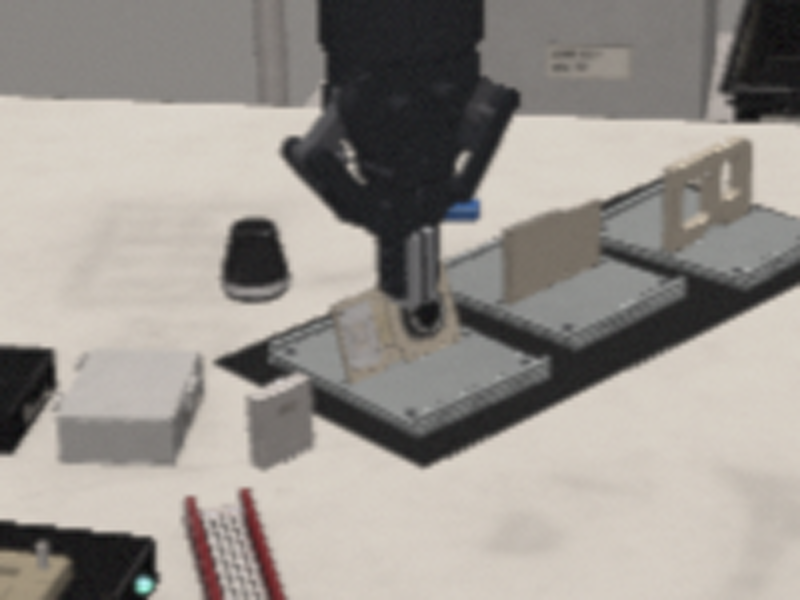

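Request:
drive_tool(plan=[[[0, 0, 0.2, 0, 0, 0, 0], [0, 0, 0.2, 0, 0, 0, 0], [0, 0, 0.2, 0, 0, 0, 0], [0, 0, 0.2, 0, 0, 0, 0], [0, 0, 0.2, 0, 0, 0, 0]]])

```text
clock: 3.68
tcp_pos: [0.5397, 0.3101, 0.0389]
orientation: [0.705, -0.042, 0.706, 0.042]
wrist_force: [1.1, -0.1, -0.1]
finger_gap: -0.0002
```

```bash
python3 -c "
from h import *
tgt(stand(*L,-.0,0,.04),L[1])
a=env.read_camera('scene')[140:290,200:400,::-1]
cv2.imwrite('pics/s5.png',cv2.resize(a,None,fx=4,fy=4,interpolation=cv2.INTER_CUBIC))"
```

```text
t 3.6833 tcp [0.5397 0.3101 0.0389] shift cm [-0.11 -0.03 -0.64] turn deg [ 0.  -0.1  0. ] q6 0.27 gap -0.000241013428321611 F [ 1.1 -0.1 -0.1]
tool axes (cols) [[-0.001, -0.119, 0.993], [-0.0, 0.993, 0.119], [-1.0, -0.0, -0.001]]
```

View pics/s5.png

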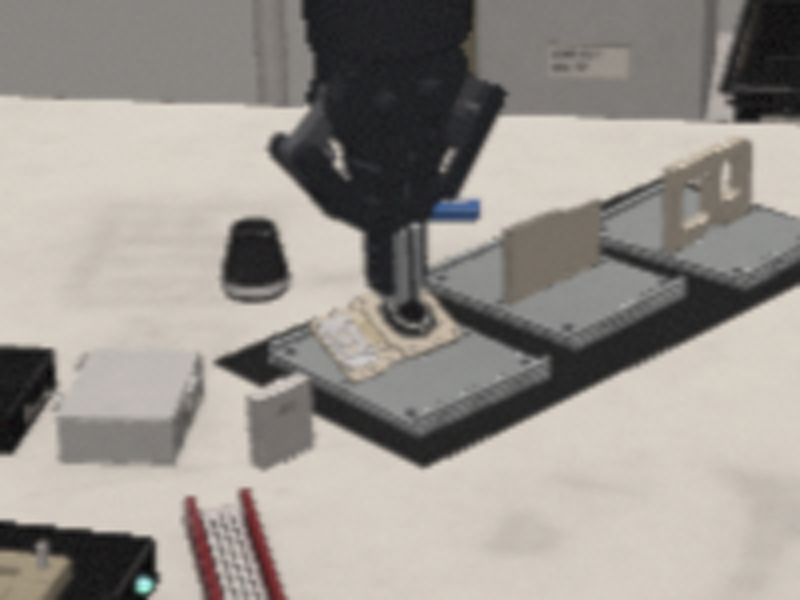

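Request:
drive_tool(plan=[[[0, 0, 0.1, 0, 0, 0, 0], [0, 0, 0.1, 0, 0, 0, 0], [0, 0, 0.1, 0, 0, 0, 0], [0, 0, 0, 0, 0, 0, 0], [0, 0, 0, 0, 0, 0, 0]]])

```text
clock: 4.15
tcp_pos: [0.5429, 0.3106, 0.0393]
orientation: [0.706, -0.042, 0.706, 0.042]
wrist_force: [-0.4, 0.1, -0.2]
finger_gap: -0.0001
```

```bash
python3 -c "
from h import *
tgt(stand(*L,-.0,0,.04),L[1])
a=env.read_camera('scene')[140:290,200:400,::-1]
cv2.imwrite('pics/s6.png',cv2.resize(a,None,fx=4,fy=4,interpolation=cv2.INTER_CUBIC))"
```

```text
t 4.15 tcp [0.5429 0.3106 0.0393] shift cm [-0.07 -0.04 -0.96] turn deg [ 0. -0. -0.] q6 0.27 gap -0.00011407200527721434 F [-0.4  0.1 -0.2]
tool axes (cols) [[-0.0, -0.119, 0.993], [0.0, 0.993, 0.119], [-1.0, 0.0, -0.0]]
```

View pics/s6.png

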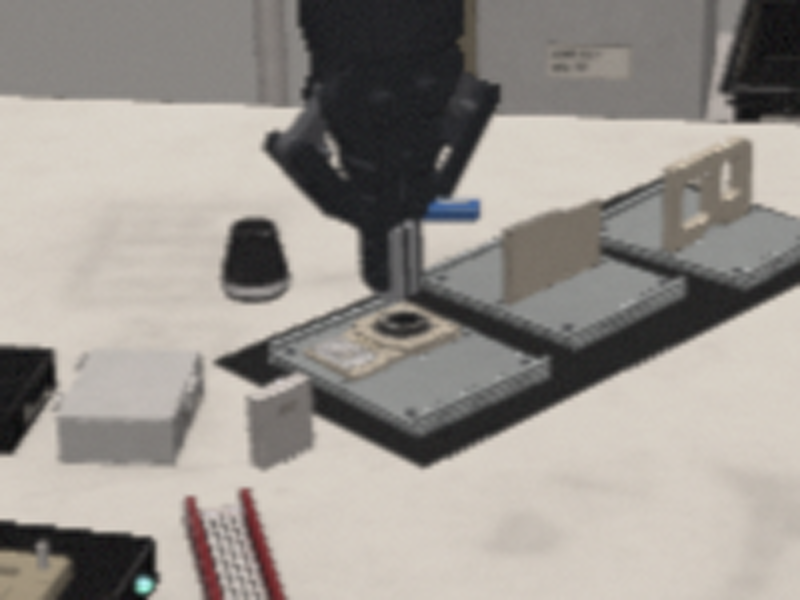

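The left module has fallen flat with its components up. Next I raise the tool and move to the far side of the middle one.

Request:
drive_tool(plan=[[[2, 0, 0, 0, 0, 0, 0], [-4, 0, 0, 0, 0, 0, 0], [-4, 0, 0, 0, 0, 0, 0], [-4, 0, 0, 0, 0, 0, 0], [0, 0, 0, 0, 0, 0, 0]]])

```text
clock: 4.62
tcp_pos: [0.5472, 0.3125, 0.148]
orientation: [0.71, -0.041, 0.701, 0.044]
wrist_force: [2.2, 0.6, 0.1]
finger_gap: 0.0003
```

My first row went down 2 cm instead of up, a sign error, so I need to check whether the module was touched.

```bash
python3 -c "
from h import *
tgt(stand(*M,.05,0,.148),M[1])
a=env.read_camera('scene')[140:290,200:400,::-1]
cv2.imwrite('pics/s7.png',cv2.resize(a,None,fx=4,fy=4,interpolation=cv2.INTER_CUBIC))
cv2.imwrite('pics/w7.png',env.read_camera('wrist')[:,:,::-1])"
```

```text
t 4.6167 tcp [0.5472 0.3125 0.148 ] shift cm [  0.03 -11.07   4.94] turn deg [-2.3  0.7 -0.2] q6 0.27 gap 0.00027045998307768644 F [2.2 0.6 0.1]
tool axes (cols) [[0.012, -0.12, 0.993], [0.005, 0.993, 0.12], [-1.0, 0.004, 0.013]]
```

View pics/s7.png

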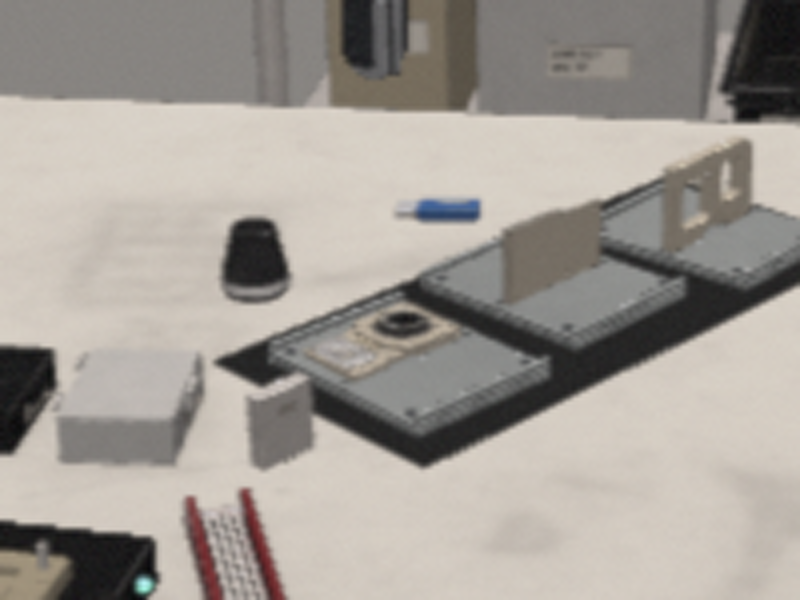

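View pics/w7.png

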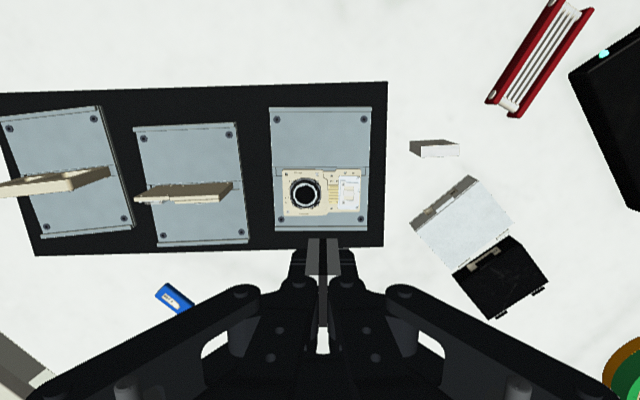

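No harm: the left module lies flat and in place, with its stick mount at (305,193) and block at (348,195) in the wrist view. Moving on.

Request:
drive_tool(plan=[[[0, -2.2, 1.4, -2.3, 0, 0, 0], [0, -2.2, 1.2, 0, 0, 0, 0], [0, -2.2, 1.2, 0, 0, 0, 0], [0, -2.2, 1.2, 0, 0, 0, 0], [0, -2.2, 1.0, 0, 0, 0, 0]]])

```text
clock: 5.13
tcp_pos: [0.6185, 0.2098, 0.1372]
orientation: [0.704, -0.057, 0.706, 0.056]
wrist_force: [0.9, -0.4, 0.1]
finger_gap: -0.0002
```

```bash
python3 -c "
from h import *
tgt(stand(*M,.054,0,.04),M[1])
cv2.imwrite('pics/w8.png',env.read_camera('wrist')[:,:,::-1])"
```

```text
t 5.1333 tcp [0.6185 0.2098 0.1372] shift cm [ 9.73  0.01 -0.48] turn deg [ 0.  -0.2  0. ] q6 0.04 gap -0.00019598510072695228 F [ 0.9 -0.4  0.1]
tool axes (cols) [[-0.003, -0.159, 0.987], [-0.001, 0.987, 0.159], [-1.0, -0.0, -0.003]]
```

View pics/w8.png

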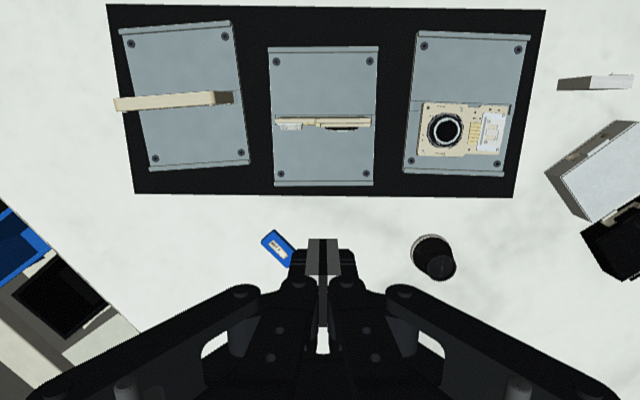

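Request:
drive_tool(plan=[[[1.9, 0, -0.3, 0, 0, 0, 0], [2.0, 0, -0.2, 0, 0, 0, 0], [2.0, 0, 0, 0, 0, 0, 0], [2.0, 0, 0, 0, 0, 0, 0], [1.8, 0, 0, 0, 0, 0, 0]]])

```text
clock: 5.6
tcp_pos: [0.612, 0.2097, 0.0392]
orientation: [0.704, -0.057, 0.706, 0.056]
wrist_force: [-0.6, 1.0, 0.6]
finger_gap: 0.0001
```

Request:
drive_tool(plan=[[[0, 0, -0.6, 0, 0, 0, 0], [0, 0, -0.6, 0, 0, 0, 0], [0, 0, -0.6, 0, 0, 0, 0], [0, 0, -0.6, 0, 0, 0, 0], [0, 0, -0.5, 0, 0, 0, 0]]])

```text
clock: 6.02
tcp_pos: [0.5852, 0.2056, 0.0437]
orientation: [0.705, -0.056, 0.704, 0.057]
wrist_force: [0.2, -0.4, -0.5]
finger_gap: -0.0003
```

```bash
python3 -c "
from h import *
tgt(stand(*M,0,0,.04),M[1])
a=env.read_camera('scene')[140:290,200:400,::-1]
cv2.imwrite('pics/s9.png',cv2.resize(a,None,fx=4,fy=4,interpolation=cv2.INTER_CUBIC))"
```

```text
t 6.0167 tcp [0.5852 0.2056 0.0437] shift cm [ 0.36 -0.1  -2.55] turn deg [ 0.   0.1 -0. ] q6 0.05 gap -0.00030264479335521765 F [ 0.2 -0.4 -0.5]
tool axes (cols) [[0.002, -0.159, 0.987], [0.0, 0.987, 0.159], [-1.0, 0.0, 0.002]]
```

View pics/s9.png

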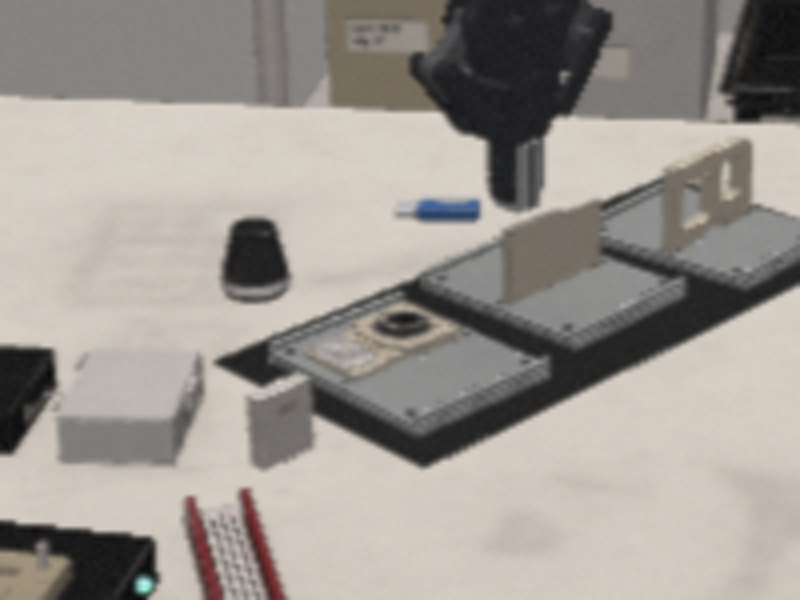

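Request:
drive_tool(plan=[[[0.1, -0.1, -0.2, 0, 0, 0, 0], [0, 0, -0.2, 0, 0, 0, 0], [0, 0, -0.2, 0, 0, 0, 0], [0, 0, -0.2, 0, 0, 0, 0], [0, 0, -0.2, 0, 0, 0, 0]]])

```text
clock: 6.48
tcp_pos: [0.5756, 0.2028, 0.0414]
orientation: [0.705, -0.056, 0.705, 0.056]
wrist_force: [0.5, -1.1, 0.0]
finger_gap: 0.0001
```

Request:
drive_tool(plan=[[[0, 0, -0.2, 0, 0, 0, 0], [0, 0, -0.2, 0, 0, 0, 0], [0, 0, -0.2, 0, 0, 0, 0], [0, 0, -0.2, 0, 0, 0, 0], [0, 0, -0.2, 0, 0, 0, 0]]])

```text
clock: 6.9
tcp_pos: [0.5655, 0.2013, 0.0413]
orientation: [0.705, -0.056, 0.705, 0.056]
wrist_force: [0.3, 0.1, -0.3]
finger_gap: -0.0001
```

```bash
python3 -c "
from h import *
tgt(stand(*M,0,0,.04),M[1])
a=env.read_camera('scene')[140:290,200:400,::-1]
cv2.imwrite('pics/s10.png',cv2.resize(a,None,fx=4,fy=4,interpolation=cv2.INTER_CUBIC))"
```

```text
t 6.9 tcp [0.5655 0.2013 0.0413] shift cm [ 0.13  0.01 -0.55] turn deg [ 0.  0. -0.] q6 0.05 gap -9.0992003612092e-05 F [ 0.3  0.1 -0.3]
tool axes (cols) [[0.0, -0.159, 0.987], [0.0, 0.987, 0.159], [-1.0, 0.0, 0.0]]
```

View pics/s10.png

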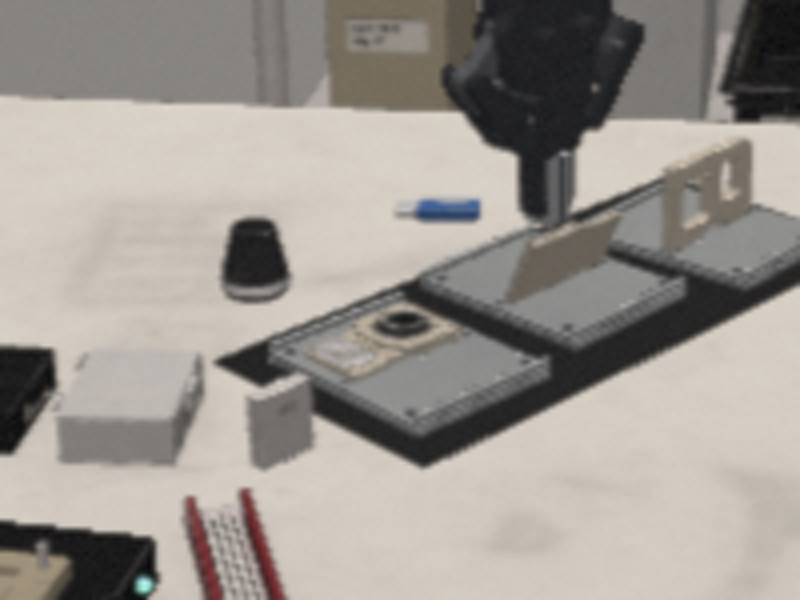

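Request:
drive_tool(plan=[[[0, 0, -0.2, 0, 0, 0, 0], [0, 0, -0.2, 0, 0, 0, 0], [0, 0, -0.2, 0, 0, 0, 0], [0, 0, -0.1, 0, 0, 0, 0], [0, 0, 0, 0, 0, 0, 0]]])

```text
clock: 7.37
tcp_pos: [0.5585, 0.2001, 0.0413]
orientation: [0.705, -0.056, 0.705, 0.056]
wrist_force: [-0.6, -1.1, -0.2]
finger_gap: -0.0001
```

```bash
python3 -c "
from h import *
tgt(stand(*M,0,0,.04),M[1])
a=env.read_camera('scene')[140:290,200:400,::-1]
cv2.imwrite('pics/s11.png',cv2.resize(a,None,fx=4,fy=4,interpolation=cv2.INTER_CUBIC))"
```

```text
t 7.3667 tcp [0.5585 0.2001 0.0413] shift cm [0.13 0.01 0.16] turn deg [ 0. -0. -0.] q6 0.05 gap -9.392605858812915e-05 F [-0.6 -1.1 -0.2]
tool axes (cols) [[-0.0, -0.159, 0.987], [-0.0, 0.987, 0.159], [-1.0, 0.0, -0.0]]
```

View pics/s11.png

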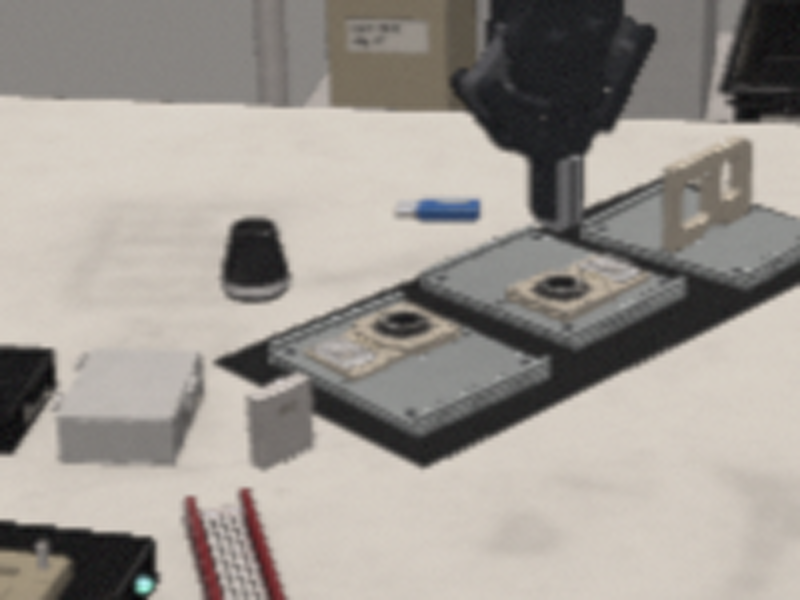

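Both modules are flat with components up. I'll raise the tool, which is negative tool x, clear of the stands and then measure.

Request:
drive_tool(plan=[[[-2, 0, 0, 0, 0, 0, 0], [-4, 0, 0, 0, 0, 0, 0], [-4, 0, 0, 0, 0, 0, 0], [-4, 0, 0, 0, 0, 0, 0], [-2, 0, 0, 0, 0, 0, 0]]])

```text
clock: 7.83
tcp_pos: [0.5607, 0.2006, 0.2068]
orientation: [0.707, -0.056, 0.702, 0.057]
wrist_force: [0.5, -0.0, -0.4]
finger_gap: -0.0001
```

Request:
drive_tool(plan=[[[0, 0, -4, 0, 0, 0, 0], [0, 0, -4, 0, 0, 0, 0], [0, 0, -4, 0, 0, 0, 0], [0, 0, -4, 0, 0, 0, 0], [0, 0, -2, 0, 0, 0, 0]]])

```text
clock: 8.25
tcp_pos: [0.3764, 0.1708, 0.201]
orientation: [0.704, -0.057, 0.706, 0.057]
wrist_force: [-0.8, 0.1, 0.2]
finger_gap: 0.0001
```

```bash
python3 -c "
from h import *
im=env.read_camera('top')[:,:,::-1]
cv2.imwrite('pics/top12.png',im)
cv2.imwrite('pics/top12c.png',cv2.resize(im[130:270,210:440],None,fx=3.4,fy=3.4,interpolation=cv2.INTER_CUBIC))"
```

```text
(no output)
```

View pics/top12c.png

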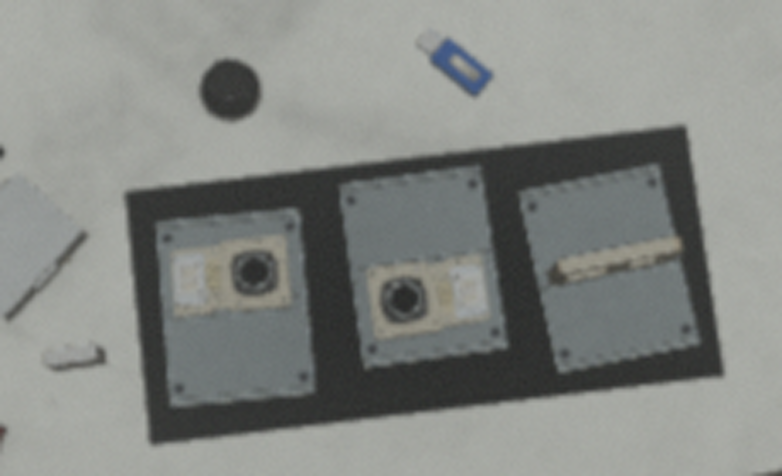

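```bash
python3 -c "
from h import *
for S,C in ((L,[(170,250),(288,236),(291,304),(174,317)]),(M,[(368,266),(484,254),(491,322),(376,338)])):
    P=np.array([ray('top',210+u/3.4,130+v/3.4,.015)[:2] for u,v in C]);d=P.mean(0)-S[0]
    a=np.radians(S[1]);print('dx,dy mm',1e3*(d@[np.cos(a),np.sin(a)]),1e3*(d@[-np.sin(a),np.cos(a)]),np.linalg.norm(P[0]-P[1]),np.linalg.norm(P[0]-P[3]))
"
```

```text
dx,dy mm 16.7800438242366 0.8111105880450307 0.06872132492924359 0.0390780362652717
dx,dy mm -17.959977517830453 -0.898042646593372 0.06745410603551623 0.04197604053168634
```

```bash
python3 -c "
from h import *
im=env.read_camera('scene')[:,:,::-1]
cv2.imwrite('pics/s13.png',cv2.resize(im[180:250,255:385],None,fx=6,fy=6,interpolation=cv2.INTER_CUBIC))
print(env.get_state()['wrist_force'])"
```

```text
[-0.3347117   0.42004539 -0.33467843]
```

View pics/s13.png

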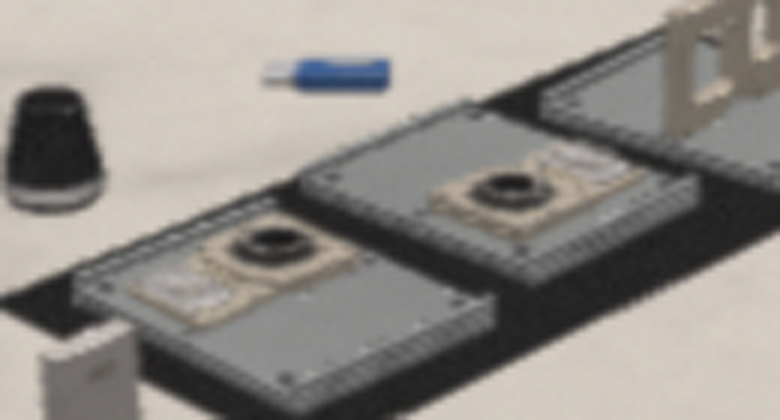

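Both lie flat and parallel to their stands, and the frame is standing. I'm handing in.

```bash
python3 -c "
from workcell import env
print(env.hand_in())"
```

```text
the job is handed in; nothing more can be done
None
```

I tipped both modules over with the closed fingertips: the left one pushed away from the robot, the middle one pushed towards it. The job was handed in at about 8.3 s; it reports no verdict.

**Last checks:**
- **Modules:** the overhead view puts their middles about 17 and 18 mm from the groove line, on the bare-face side. They are within 1 mm of centre along the groove. Both look flat with components up in the scene view; I judged the angle by eye and did not measure it.
- **Everything else:** the frame still stands, and the frame, gauge block, loupe and USB stick appear at the same pixels as at the start. The gripper was well clear of everything, with wrist force near zero.

**One slip:** after the first module fell, I gave the retreat's first row the wrong sign, commanding 2 cm down before going up. The pictures before and after show no change to the module. I did not see the force during that row; the reading at the end of the call was about 2 N.

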